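# Turn the sharpening stone to its fine side and clamp it

## Task

The two-sided sharpening stone in front of the toaster lies dark coarse side up: turn it over a quarter turn at a time, first standing it up on the worktop on one of its narrow sides, then easing it on over in the same direction until the pale fine side is up, never letting it topple or slam down, for it is brittle. Then set it squarely and centred into the stone holder, down between the two end stops, and push the holder's red lever all the way down so that the stone is clamped. Leave the bottles round about standing where they are.

Things in the scene. Friction and masses are not known exactly. Their poses are not given: they have to be found in the camera images.
- stone: Sharpening stone, a block 165 x 58 x 36 mm (x, y, z), about 0.6 kg, loose. Origin at its centre; x along its length, z out of the pale cream fine face (pointing down at the start, when the dark blue-grey half is up). It can be gripped across its width and tipped end over end, and stands by itself on an end or long side. Room to tip is on its right (a microwave is left).
- holder: Stone holder fixed on the worktop: two steel rods along x, black end stops 56 mm wide and 31 mm tall, two saddles 52 mm wide, so fingers can straddle the stone. Origin on the worktop under the middle of the clamped stone's place; x runs from the fixed stop to the lever, z up. The fixed stop's inner face is at x = -82.5 mm, the sliding one's at +92 mm with the lever up and +82 mm with it down.
- holder_seat (a point): Middle of the stone's seat, at the height of the saddles' rubber tops, 18 mm above the worktop: the centre of the stone's underside comes here, so its centre is then 36 mm up. The stone's length lies along the holder's x, either way round.
- clamp_lever (a joint): Red cam lever: 0 = up (42 degrees above level), 0.75 rad = fully down (level), which moves the sliding stop 10 mm in against the stone. Starts at 0 to 0.1, stays where it is left, needs 2 to 6 N at the grip. Its pivot is 28 mm above the worktop at holder x = +118 mm; it points to holder +x, is 92 mm long, and its red grip is 17 mm thick. Its block reaches to x = 148 mm.
- lever_grip (a point): Point on the centre line of the red lever grip, 66 mm from its pivot; the grip's surface is 8.5 mm from it. Pressed from above here, the lever goes down.
- oil_bottle: Small amber dropper bottle with honing oil, 34 x 102 mm, bystander. Origin under its foot.
- pump_bottle: Small white pump bottle, 29 x 44 x 86 mm, bystander. Origin under it.
- dropper_bottle: White bottle with a long pointed nozzle, 40 x 118 mm, bystander. Origin under its foot.
- powder_bottle: White bottle with a blue cap, 66 x 140 mm, bystander. Origin under its foot.
There are look-alikes about, which are no part of the job. Leave any green look-alike of the stone alone.

How it is judged:
On the way, in this order (a step that is already met when the one before it is completed fails the run):
1. the stone stands on one of its narrow sides on the worktop, a quarter turn on (angle between stone's own z axis and vertical between 1.42 and 1.72 rad and (((angle between stone's own x axis and vertical below 0.15 rad or angle between stone's own x axis and vertical above 2.99 rad) and height (world z) of stone between 0.078 and 0.089 m) or (angle between stone's own x axis and vertical between 1.42 and 1.72 rad and height (world z) of stone between 0.025 and 0.035 m))), for 0.2 s.
2. the stone lies with its pale fine side up (angle between stone's own z axis and vertical below 0.12 rad and height (world z) of stone below 0.06 m), for 0.2 s.
At the end, for the whole second after the job is handed in: The stone lies pale side up (within 3 degrees) on the holder's saddles between the end stops, within 9 mm of the middle across and 4 mm along, in line with the holder within 4 degrees, at rest; the clamp lever is down (joint over 0.64 rad) (angle between stone's own z axis and vertical below 0.06 rad and x of stone in the frame of holder between -0.004 and 0.004 m and y of stone in the frame of holder between -0.009 and 0.009 m and z of stone in the frame of holder between 0.033 and 0.039 m and angle between the x axis of stone and the x axis of holder, either way round below 0.07 rad and value of joint clamp_lever above 0.64 rad and linear speed of stone below 0.02 m/s and velocity of joint clamp_lever below 0.1 rad/s); the robot touches nothing.
It fails at once if the stone topples or slams down (turns faster than 9 rad/s) (angular speed of stone above 9 rad/s).
It fails at once if the oil bottle is moved more than 30 mm or knocked over (distance of oil_bottle from where it was at the start of the episode above 0.03 m or angle between oil_bottle's own z axis and vertical above 0.5 rad).
It fails at once if the pump bottle is moved more than 30 mm or knocked over (distance of pump_bottle from where it was at the start of the episode above 0.03 m or angle between pump_bottle's own z axis and vertical above 0.5 rad).
It fails at once if the dropper bottle is moved more than 30 mm or knocked over (distance of dropper_bottle from where it was at the start of the episode above 0.03 m or angle between dropper_bottle's own z axis and vertical above 0.5 rad).
It fails at once if the powder bottle is moved more than 30 mm or knocked over (distance of powder_bottle from where it was at the start of the episode above 0.03 m or angle between powder_bottle's own z axis and vertical above 0.5 rad).
It also fails if it takes over 72 s, if anything falls off the work surface, if the arm or the gripper's body presses on something with over 40 N, if the wrist force passes 120 N, or if a joint passes its speed limit or range.

## Robot

A 6-joint arm with a two-finger parallel gripper is mounted at the origin on a cart in front of the work surface, level with it; the furniture and walls round the work are solid. World frame = base frame: x ahead of the robot, y to its left, z up, the work surface at z = 0. Lengths are in m, angles in rad, forces in N, time in s.
With the tool pointing down it reaches from about 0.4 to 0.925 m from the base axis. Payload 12.5 kg.
Tool frame: the origin (TCP) lies midway between the tips of the shut fingers; the grasp point (between the pads) lies 19 mm behind it; z points along the fingers, y is the line along which they close (so a half turn about z gives the same grasp; the last joint's range is limited). The gripper opens to 95 mm and grips with 3 to 60 N. Pads are 20 mm wide; open, the fingers measure 119 mm over their backs; the gripper's body (75 mm by 180 mm) begins 59 mm behind the grasp point.
Start: joints at [1.026, 0.491, 1.559, -0, 1.092, -0.106], TCP at [0.266, 0.566, 0.215] pointing down, gripper open.
Joint ranges: [-3.1, 3.1], [-0.84, 2.19], [0.05, 2.79], [-1.13, 4.28], [0.06, 2.93], [-2.69, 2.69]. Speed limits (rad/s): [2.22, 2.22, 2.79, 3.14, 3.14, 3.14].

## Interface

Orientations are given as a unit quaternion [w, x, y, z].
In Python, from workcell import env gives the robot as it stands.
- The arm moves only by the tool servo_tool, never from a script. Its argument "plan" is one flat list of numbers, 7 for each row, row after row: the turn, a rotation vector about the tool's x, y, z in degrees, then the shift along the tool's x, y, z in mm, then the opening in per cent of the stroke, from 0 (shut) to 100 (fully open). A call has 1 to 5 rows; each row shifts and turns the commanded pose from where the row before left it, along the tool's axes as they then stand; what a row does not reach is not made up. A row lasts 1/12 s, in which the tool goes at most 41.7 mm and 7.16 degrees, less where a joint would pass 70% of its speed; a pose out of reach is approached as far as the arm can. A call with a gripper value outside its range is refused whole. The fingers move at their own pace and stop on an object; "squeeze" is the grip in N (left out, the last holds). Time passes only in rows, so rows that do not move let the fingers close. It gives the time, the measured TCP pose, the force, the opening and the grip force at its end, in the units of the state.
- env.read_state(): the state, without advancing time (a new reading comes with each control period).
- env.get_image(name): name is "scene" or "top" or "wrist"; returns (picture, depth): 480x640x3 uint8, red, green, blue; 480x640 float32, m along the optical axis (not along the pixel's ray), 0 where there is no reading.
- env.camera_model(name): a dict with "K" (3x3 intrinsics, pixels), "extrinsics" (4x4, takes a point from camera to world coordinates); the wrist camera has in their place "mount" (4x4, takes a point from camera to tool coordinates, whose origin is the TCP and whose axes are the flange's). Camera axes: x right, y down, z forward; pixel columns grow to the right and rows downward; lengths in m; the calibration is good to about 2 mm. A picture is of the moment at which its call begins: read the wrist's pose just before it. camera_model takes no time and is no camera call.
- env.sign_off(): hands the job in; it is judged then, once.
Trained networks look in the newest picture that a camera, given by its name, has taken for a name from the list of things; names that differ only in an ending like _2 or _b are one class to them, and where a whole thing is asked for, a point or a joint stands for the part that bears it (a point fixed in the world has none). Each returns a list of dicts, best first, with "conf" (0 to 1); they miss things now and then, are a little off and sometimes report something else, mostly with a low value. They report only what shows in the picture. A call takes as long as a camera call. They do not tell look-alikes from the thing itself.
- env.find_in(camera, thing): "position" ([x, y, z] in m, in world coordinates, good to about 4 mm: the middle of the surface that is visible of it).
- env.outline_of(camera, thing): "pixels" (480x640 bool, what is visible of it).
- env.place_of(camera, thing): "position" ([x, y, z] in m, in world coordinates, good to about 4 mm: a listed point, or the origin of a listed thing).
The state is a dict: "time": time; "joint_positions": joint angles; "joint_velocities": joint speeds; "effort": joint torques, N m; "tcp_pos": TCP position; "ee_rot": TCP orientation; "contact_force": force on the tool from outside, world axes, zero at the start; "torque": the same for the moment, N m; "opening": opening from 0.0 (shut) to 1.0 (fully open); "gripper_force": force on a finger pad.
Only numpy, scipy, OpenCV 4.12 (cv2) and the standard library are available. Lean on these libraries where they do the work, as an engineer would, in place of code of your own. Each camera call takes 0.05 s, during which the arm holds its last target. There are 200 camera calls.

## Working session

There is one attempt and no reset: what is moved stays moved. The work goes in short steps, Python scripts to look and compute and a tool call to move; the robot and the scene stay as the last step left them, time stands still between calls to the robot, and variables do not carry over. Pictures are saved under pics/ and viewed, at most 10 in all, crops included, and the job is handed in when it is done.

Besides the shell and the picture viewer there is one more tool, called after "Request:" as name(argument=value, ...), one argument or row to a line, values as JSON. servo_tool: Moves the arm, as the interface text tells. Its arguments: {"type":"object","properties":{"plan":{"type":"array","items":{"type":"number"}},"squeeze":{"type":"number"}},"required":["plan"]}

```bash
mkdir -p pics; ls
cat > h.py <<'E'
import numpy as np, cv2
from workcell import env
from scipy.spatial.transform import Rotation as R
def snap(cam,fn=None,crop=None,scale=1):
    s=env.read_state(); im,d=env.get_image(cam)
    if fn:
        o=im if crop is None else im[crop[1]:crop[3],crop[0]:crop[2]]
        cv2.imwrite('pics/'+fn,cv2.resize(o[:,:,::-1],None,fx=scale,fy=scale))
    m=env.camera_model(cam)
    if 'extrinsics' in m: T=np.array(m['extrinsics'])
    else:
        q=s['ee_rot']; A=np.eye(4); A[:3,:3]=R.from_quat([q[1],q[2],q[3],q[0]]).as_matrix(); A[:3,3]=s['tcp_pos']; T=A@np.array(m['mount'])
    K=np.array(m['K']); v,u=np.mgrid[:480,:640]
    P=np.stack([(u-K[0,2])/K[0,0]*d,(v-K[1,2])/K[1,1]*d,d],-1)@T[:3,:3].T+T[:3,3]
    P[d<=0]=np.nan
    return im,P
def st():
    s=env.read_state(); print('t',round(s['time'],2),'tcp',np.round(s['tcp_pos'],4),'q',np.round(s['ee_rot'],4),'F',np.round(s['contact_force'],1),'op',round(s['opening'],3),'g',np.round(s['gripper_force'],1),'j',np.round(s['joint_positions'],3)); return s
E
python3 - <<'E'
from h import *
st()
a,_=snap('scene'); b,_=snap('top')
cv2.imwrite('pics/a.png',cv2.resize(np.vstack([a,b])[:,:,::-1],None,fx=.625,fy=.625))
cv2.imwrite('pics/top.png',b[:,:,::-1])
for n in ['stone','holder','holder_seat','lever_grip','oil_bottle','pump_bottle','dropper_bottle','powder_bottle']:
    print(n,[(np.round(r['position'],3),round(r['conf'],2)) for r in env.place_of('top',n)])
E
```

```text
pics
t 0.0 tcp [0.2654 0.5656 0.2141] q [-2.000e-04  2.177e-01  9.760e-01 -5.000e-04] F [ 0.4 -0.3  1. ] op 1.001 g 0.0 j [ 1.026  0.492  1.559  0.     1.092 -0.106]
stone []
holder []
holder_seat []
lever_grip []
oil_bottle []
pump_bottle []
dropper_bottle []
powder_bottle []
```

View pics/a.png

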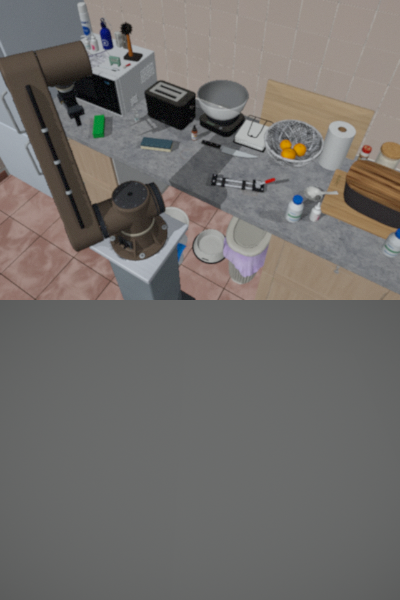

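View pics/top.png

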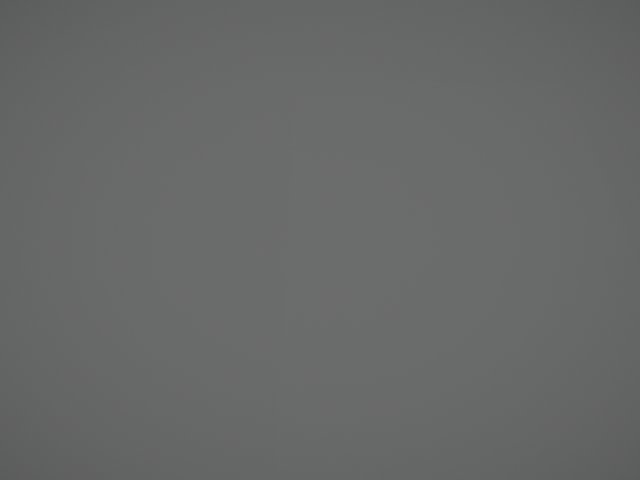

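The top camera is blind: it shows uniform grey. In the scene view, the stone (dark blue-grey over pale) is at about (251,229), in front of the toaster. The green look-alike is at (158,201) and the holder with its red lever is at (381,293).

Run:
```python
from h import *
im,P=snap('scene')
cv2.imwrite('pics/c.png',cv2.resize(im[180:380,120:540,::-1],None,fx=1.9,fy=1.9,interpolation=cv2.INTER_CUBIC))
for n in ['stone','holder','holder_seat','lever_grip','oil_bottle','pump_bottle','dropper_bottle','powder_bottle']:
    print(n,[(np.round(r['position'],3),round(r['conf'],2)) for r in env.place_of('scene',n)])
for r in env.outline_of('scene','stone'):
    m=r['pixels']; p=P[m]; p=p[~np.isnan(p[:,0])]; v,u=np.where(m); print(u.mean(),v.mean(),r['conf'])
    print('zpct',np.percentile(p[:,2],[5,50,95]))
    t=p[p[:,2]>.028]; 
    if len(t)>20: print(cv2.minAreaRect((t[:,:2]*1000).astype(np.float32)),len(t))
print(np.array(env.camera_model('scene')['extrinsics']).round(2)[:3])
```

```text
stone [(array([0.483, 0.254, 0.015]), 0.77), (array([0.439, 0.624, 0.016]), 0.75)]
holder [(array([ 0.455, -0.226, -0.002]), 0.63)]
holder_seat [(array([ 0.458, -0.227,  0.018]), 0.87)]
lever_grip [(array([ 0.517, -0.389,  0.07 ]), 0.59)]
oil_bottle [(array([0.645, 0.104, 0.003]), 0.55)]
pump_bottle [(array([0.609, 0.488, 0.001]), 0.73)]
dropper_bottle [(array([ 0.465, -0.631, -0.002]), 0.9)]
powder_bottle [(array([ 0.421, -0.542,  0.002]), 0.75)]
157.7712 202.04 0.97
zpct [0.00970744 0.0342783  0.04036891]
((436.783447265625, 624.5888061523438), (174.3638916015625, 59.60540771484375), 38.978515625) 495
250.13936170212767 230.76276595744682 0.65
zpct [0.00509798 0.03299863 0.04070898]
((485.11065673828125, 253.94647216796875), (69.91632843017578, 168.04275512695312), 21.416292190551758) 631
310.83798882681566 213.23463687150837 0.27
zpct [0.01018172 0.05374075 0.09157112]
((637.1585693359375, 107.5281982421875), (31.152116775512695, 34.30513381958008), 19.331344604492188) 131
[[ 0.51 -0.6   0.62 -0.57]
 [-0.86 -0.35  0.36 -0.65]
 [ 0.   -0.72 -0.7   1.33]]
```

View pics/c.png

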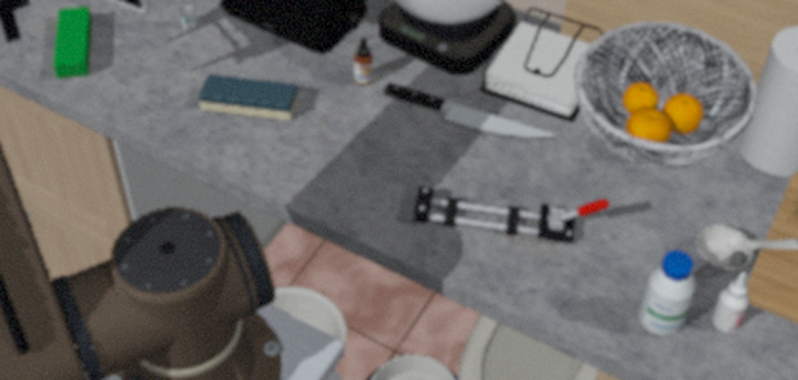

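The crop confirms it. The dark-over-cream block at crop (248,97) is the stone, in front of the toaster, and the green one at (72,42) is the look-alike. I'll go above the stone with the fingers across its width.

Request:
servo_tool(
  plan=[0, 0, 0, -33, -19, 0, 100, 0, 0, 0, -33, -19, 0, 100, 0, 0, 0, -33, -19, 0, 100, 0, 0, 0, -33, -19, 0, 100, 0, 0, 0, -33, -19, 0, 100],
)

```text
time: 1.42
tcp_pos: [0.3751, 0.4082, 0.2148]
ee_rot: [0.0, 0.217, 0.976, 0.0]
contact_force: [0.7, 0.1, -0.2]
opening: 0.997
gripper_force: 0.0
```

Request:
servo_tool(
  plan=[0, 0, 0, -33, -19, 0, 100, 0, 0, 0, -33, -19, 0, 100, 0, 0, 0, -33, -19, 0, 100, 0, 0, 0, -33, -19, 0, 100, 0, 0, 0, -33, -19, 0, 100],
)

```text
time: 1.83
tcp_pos: [0.4844, 0.2519, 0.2149]
ee_rot: [0.0, 0.218, 0.976, 0.0]
contact_force: [0.6, 0.4, -0.4]
opening: 1.004
gripper_force: 0.0
```

Request:
servo_tool(
  plan=[0, 0, 7, 0, 0, 0, 100, 0, 0, 7, 0, 0, 0, 100, 0, 0, 7, 0, 0, 0, 100, 0, 0, 7, 0, 0, 0, 100, 0, 0, 7, 0, 0, 0, 100],
)

```text
time: 2.25
tcp_pos: [0.4836, 0.2535, 0.2147]
ee_rot: [-0.0, 0.504, 0.864, 0.0]
contact_force: [0.5, 0.5, -0.3]
opening: 0.998
gripper_force: 0.0
```

Request:
servo_tool(
  plan=[0, 0, 7, 0, 0, 0, 100, 0, 0, 1, 0, 0, 0, 100, 0, 0, 0, 0, 0, 0, 100],
)

```text
time: 2.5
tcp_pos: [0.4835, 0.2536, 0.2147]
ee_rot: [0.0, 0.559, 0.829, 0.0]
contact_force: [-0.5, -0.5, -0.8]
opening: 0.998
gripper_force: 0.0
```

```bash
cat >> h.py <<'E'
def stone(P,im=None,zlo=.025,zhi=.045,c=(.485,.254),r=.11,fn=None):
    m=(P[...,2]>zlo)&(P[...,2]<zhi)&(np.hypot(P[...,0]-c[0],P[...,1]-c[1])<r)
    m=cv2.morphologyEx(m.astype(np.uint8),cv2.MORPH_OPEN,np.ones((5,5),np.uint8))
    n,l,s,_=cv2.connectedComponentsWithStats(m); k=1+s[1:,4].argmax(); p=P[l==k]
    (cx,cy),wh,a=cv2.minAreaRect((p[:,:2]*1000).astype(np.float32))
    if wh[0]<wh[1]: a+=90
    print('stone c',round(cx,1),round(cy,1),'size',np.round(wh,1),'long axis deg',round(a,1),'z',np.percentile(p[:,2],[5,50,95]).round(4),'touches border',(l==k)[[0,-1]].any(),(l==k)[:,[0,-1]].any())
def to(pos,Rt):
    "relative move from measured pose: translation in tool axes now, rotvec deg"
    s=st(); q=s['ee_rot']; A=R.from_quat([q[1],q[2],q[3],q[0]])
    print('shift mm',np.round(A.inv().apply(np.array(pos)-s['tcp_pos'])*1000,1),'turn deg',np.round(np.degrees((A.inv()*Rt).as_rotvec()),1))
def down(ydeg,tilt=0):
    "tool down, tool y at world angle ydeg, then tilted about tool y"
    a=np.radians(ydeg); y=np.array([np.cos(a),np.sin(a),0]); z=np.array([0,0,-1.])
    return R.from_matrix(np.c_[np.cross(y,z),y,z])*R.from_euler('y',tilt,degrees=True)
E
python3 - <<'E'
from h import *
print(np.round(env.camera_model('wrist')['mount'],3))
im,P=snap('wrist','w1.png')
stone(P)
to([.485,.254,.2],down(21.4))
E
```

```text
[[-0.    -0.965 -0.262  0.074]
 [ 1.     0.    -0.001 -0.   ]
 [ 0.001 -0.262  0.965 -0.17 ]
 [ 0.     0.     0.     1.   ]]
stone c 487.6 253.2 size [ 58.1 165.4] long axis deg 110.6 z [0.0352 0.0364 0.0376] touches border False False
t 2.55 tcp [0.4835 0.2536 0.2147] q [0.000e+00 5.587e-01 8.294e-01 1.000e-04] F [ 0.7 -0.5  0.4] op 1.001 g 0.0 j [ 0.362  0.379  1.753  0.     1.009 -0.023]
shift mm [-0.2  1.5 14.7] turn deg [ 0.  -0.   0.7]
```

View pics/w1.png

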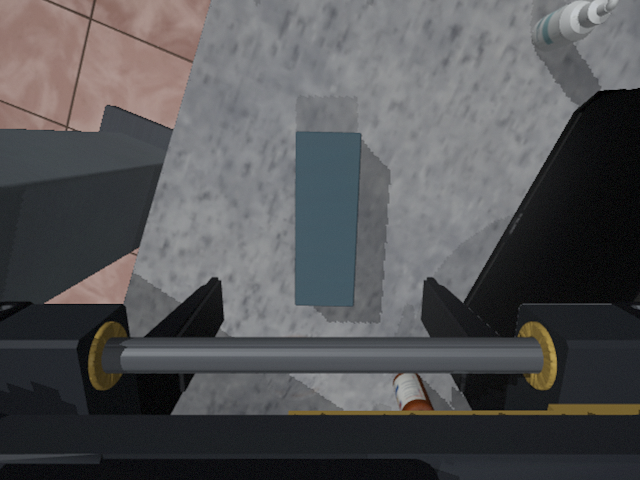

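The wrist view confirms the stone, dark side up, at px (296–360, 132–305), with the oil bottle at (405,390). Tilting the tool.

Request:
servo_tool(
  plan=[0, -7, 0, 0, 0, 0, 100, 0, -7, 0, 0, 0, 0, 100, 0, -7, 0, 0, 0, 0, 100, 0, -7, 0, 0, 0, 0, 100, 0, -7, 0, 0, 0, 0, 100],
)

```text
time: 2.97
tcp_pos: [0.484, 0.2542, 0.2157]
ee_rot: [0.252, 0.532, 0.79, -0.169]
contact_force: [0.1, -0.7, -1.0]
opening: 0.998
gripper_force: 0.0
```

Request:
servo_tool(
  plan=[0, -7, 0, 0, 0, 0, 100, 0, 0, 0, 0, 0, 0, 100, 0, 0, 0, 0, 0, 0, 100],
)

```text
time: 3.22
tcp_pos: [0.483, 0.2546, 0.2136]
ee_rot: [0.295, 0.521, 0.775, -0.201]
contact_force: [-0.1, -0.6, 0.2]
opening: 0.999
gripper_force: 0.0
```

Run:
```python
from h import *
Rt=down(20.6,-42); g=np.array([.4781,.2785,.027]); z=Rt.apply([0,0,1]);print(z)
to(g+.019*z-.0*z,Rt)
im,P=snap('scene')
# heights over the tipping area
for x in np.arange(.36,.70,.03):
    print(round(x,2),[int(1000*np.nanmax(np.r_[P[(abs(P[...,0]-x)<.015)&(abs(P[...,1]-y)<.015)][:,2],-1])) for y in np.arange(.21,-.16,-.03)])
```

```text
[ 0.23542802 -0.62634608 -0.74314483]
t 3.22 tcp [0.483  0.2546 0.2136] q [ 0.2954  0.5211  0.775  -0.2011] F [-0.1 -0.6  0.2] op 0.999 g 0.0 j [ 0.683  0.524  1.716 -0.734  1.26   0.66 ]
shift mm [142.4   4.9 141.9] turn deg [ 0.8 -0.1  1.2]
0.36 [5, 6, 5, 4, 10, 5, 6, 8, 8, 3, 6, 6, 9]
0.39 [6, 6, 8, 6, 5, 5, 6, 8, 5, 13, 9, 26, 35]
0.42 [7, 7, 4, 5, 6, 6, 7, 6, 7, 8, 9, 37, 36]
0.45 [18, 7, 7, 6, 5, 6, 5, 5, 7, 6, 5, 33, 35]
0.48 [42, 41, 34, 8, 7, 9, 8, 10, 7, 4, 9, 6, 6]
0.51 [44, 42, 10, 7, 9, 7, 7, 6, 6, 7, 8, 5, 4]
0.54 [38, 39, 8, 6, 6, 8, 5, 5, 6, 8, 4, 5, 6]
0.57 [7, 7, 7, 6, 6, 6, 5, 5, 4, 8, 7, 5, 4]
0.6 [7, 6, 10, 4, 5, 3, 8, 4, 5, 9, 5, 5, 8]
0.63 [152, 4, 7, 102, 97, 21, 21, 24, 25, 25, 15, 15, 16]
0.66 [186, 181, 4, 97, 76, 17, 17, 24, 22, 21, 16, 16, 20]
0.69 [187, 184, 2, 3, 215, 214, 216, 218, 6, 7, 7, 6, 7]
```

Request:
servo_tool(
  plan=[0, 0, 1, 24, 1, 24, 100, 0.8, 0, 0.2, 24, 1, 24, 100, 0, 0, 0, 24, 1, 24, 100, 0, 0, 0, 24, 1, 24, 100, 0, 0, 0, 20, 1, 20, 100],
)

```text
time: 3.68
tcp_pos: [0.4863, 0.2629, 0.0496]
ee_rot: [0.294, 0.534, 0.767, -0.202]
contact_force: [0.1, -0.9, 0.2]
opening: 0.999
gripper_force: 0.0
```

Request:
servo_tool(
  plan=[0, 0, 0, 13, 0, 13, 100, 0, 0, 0, 8, 0, 8, 100, 0, 0, 0, 5, 0, 5, 100, 0, 0, 0, 0, 0, 0, 100],
)

```text
time: 4.02
tcp_pos: [0.4856, 0.2651, 0.0139]
ee_rot: [0.295, 0.533, 0.766, -0.203]
contact_force: [-1.3, -0.6, 0.2]
opening: 1.003
gripper_force: 0.0
```

Run:
```python
from h import *
Rt=down(20.6,-42); g=np.array([.4781,.2785,.027]); z=Rt.apply([0,0,1])
to(g+.019*z,Rt)
```

```text
t 4.02 tcp [0.4856 0.2651 0.0139] q [ 0.2946  0.5335  0.7664 -0.2031] F [-1.3 -0.6  0.2] op 1.003 g 0.0 j [ 0.692  0.829  1.785 -0.842  1.009  0.978]
shift mm [ 2.5 -2.3 -0.9] turn deg [-0.  -0.1 -0.3]
```

Request:
servo_tool(
  plan=[0, 0, 0, 2, -2, -1, 50, 0, 0, 0, 0, 0, 0, 40, 0, 0, 0, 0, 0, 0, 30, 0, 0, 0, 0, 0, 0, 30, 0, 0, 0, 0, 0, 0, 30],
  squeeze=58,
)

```text
time: 4.43
tcp_pos: [0.4828, 0.2671, 0.0141]
ee_rot: [0.295, 0.533, 0.766, -0.202]
contact_force: [0.2, -0.0, -0.0]
opening: 0.708
gripper_force: 0.0
```

Request:
servo_tool(
  plan=[0, 0, 0, 0, 0, 0, 30, 0, 0, 0, 0, 0, 0, 30, 0, 0, 0, 0, 0, 0, 30],
)

```text
time: 4.68
tcp_pos: [0.4827, 0.267, 0.0138]
ee_rot: [0.295, 0.533, 0.766, -0.203]
contact_force: [-0.1, 1.3, 4.8]
opening: 0.606
gripper_force: 58.0
```

Request:
servo_tool(
  plan=[0, 0, 0, -6, 0, -7, 30, 0, 0, 0, -14, -8, -15, 30, 0, 0, 0, -24, -15, -27, 30, 0, 0, 0, -24, -15, -27, 30, 0, 0, 0, -24, -15, -27, 30],
)

```text
time: 5.1
tcp_pos: [0.4312, 0.2482, 0.1524]
ee_rot: [0.294, 0.533, 0.767, -0.203]
contact_force: [0.7, 0.6, -5.7]
opening: 0.606
gripper_force: 58.0
```

Request:
servo_tool(
  plan=[0, 4, 0, 0, 0, 0, 30, 0, 7, 0, 0, 0, 0, 30, 0, 7, 0, 0, 0, 0, 30, 0, 7, 0, 0, 0, 0, 30, 0, 7, 0, 0, 0, 0, 30],
)

```text
time: 5.52
tcp_pos: [0.4323, 0.2491, 0.1524]
ee_rot: [0.071, 0.568, 0.818, -0.045]
contact_force: [-1.2, 0.7, -6.0]
opening: 0.603
gripper_force: 58.0
```

Request:
servo_tool(
  plan=[0, 7, 0, 0, 0, 0, 30, 0, 7, 0, 0, 0, 0, 30, 0, 7, 0, 0, 0, 0, 30, 0, 7, 0, 0, 0, 0, 30, 0, 7, 0, 0, 0, 0, 30],
)

```text
time: 5.93
tcp_pos: [0.4327, 0.2487, 0.1526]
ee_rot: [-0.178, 0.556, 0.802, 0.128]
contact_force: [-1.0, 0.2, -6.4]
opening: 0.606
gripper_force: 58.0
```

Request:
servo_tool(
  plan=[0, 7, 0, 0, 0, 0, 30, 0, 7, 0, 0, 0, 0, 30, 0, 7, 0, 0, 0, 0, 30, 0, 2, 0, 0, 0, 0, 30, 0, 0, 0, 0, 0, 0, 30],
)

```text
time: 6.35
tcp_pos: [0.4326, 0.2474, 0.1503]
ee_rot: [-0.334, 0.522, 0.75, 0.233]
contact_force: [0.3, 0.1, -6.2]
opening: 0.608
gripper_force: 58.0
```

Run:
```python
from h import *
Rt=down(20.6,48); g=np.array([.48,.16,.115]); z=Rt.apply([0,0,1])
to(g+.019*z,Rt)
im,P=snap('scene','s2.png',crop=(150,100,470,340),scale=2.4)
im,P=snap('wrist')
cv2.imwrite('pics/w2.png',im[:,:,::-1])
```

```text
t 6.35 tcp [0.4326 0.2474 0.1503] q [-0.3336  0.5216  0.7499  0.2331] F [ 0.3  0.1 -6.2] op 0.608 g 58.0 j [-0.016  0.551  1.996  0.86   1.155 -0.966]
shift mm [-92.1  13.9 -30.6] turn deg [ 0.3 -0.  -0.1]
```

View pics/s2.png

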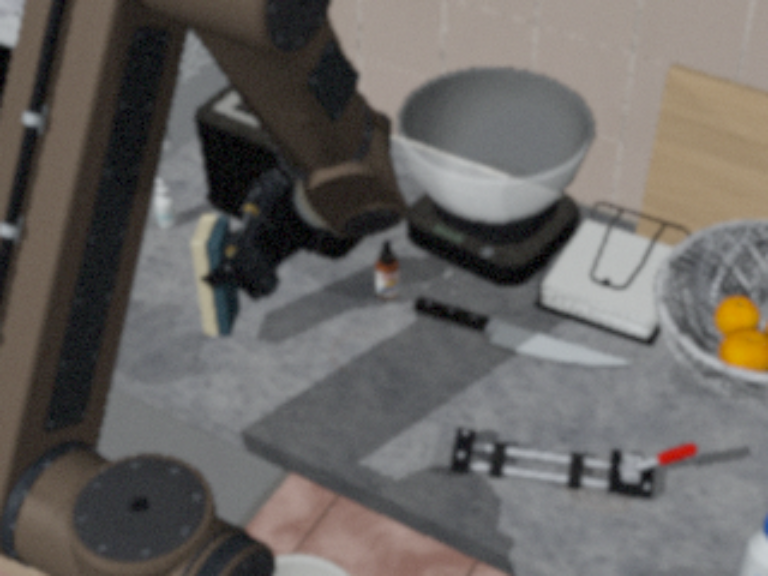

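Request:
servo_tool(
  plan=[0, 0, 0, -22, 4, -8, 30, 0, 0, 0, -22, 4, -8, 30, 0, 0, 0, -22, 4, -8, 30, 0, 0, 0, -20, 2, -8, 30, 0, 0, 0, 0, 0, 0, 30],
)

```text
time: 6.87
tcp_pos: [0.4756, 0.1756, 0.108]
ee_rot: [-0.331, 0.521, 0.752, 0.233]
contact_force: [-0.4, -0.5, -5.6]
opening: 0.608
gripper_force: 58.0
```

```bash
cat >> h.py <<'E'
def tilt(P,im,c,r=.06,ax=(.352,-.936)):
    "fit the vertical-ish pale face; tilt in the tipping plane"
    hsv=cv2.cvtColor(im,cv2.COLOR_RGB2HSV)
    m=(np.hypot(P[...,0]-c[0],P[...,1]-c[1])<r)&(P[...,2]>.015)&(P[...,2]<.18)&(im[...,0]>120)&(im[...,0].astype(int)-im[...,2]>12)
    m=cv2.erode(m.astype(np.uint8),np.ones((3,3)))>0
    p=P[m]; o=p.mean(0); n=np.linalg.svd(p-o)[2][2]; n*=np.sign(n[:2]@(-np.array(ax)))
    print('pale pts',len(p),'c',o.round(3),'zrange',np.percentile(p[:,2],[1,99]).round(3),'n',n.round(3),'yaw',np.degrees(np.arctan2(n[1],n[0])).round(1),'elev deg',np.degrees(np.arcsin(n[2])).round(1))
E
python3 - <<'E'
from h import *
Rt=down(20.6,48); g=np.array([.48,.16,.115]); z=Rt.apply([0,0,1])
to(g+.019*z,Rt)
im,P=snap('scene')
tilt(P,im,(.48,.16),.09)
E
```

```text
t 6.87 tcp [0.4756 0.1756 0.108 ] q [-0.3309  0.5212  0.7515  0.2325] F [-0.4 -0.5 -5.6] op 0.608 g 58.0 j [-0.145  0.657  1.922  0.78   1.18  -1.045]
shift mm [-5.6 -1.4  2.4] turn deg [0.3 0.3 0.1]
pale pts 109 c [0.451 0.172 0.108] zrange [0.024 0.175] n [-0.344  0.939 -0.005] yaw 110.1 elev deg -0.3
```

Request:
servo_tool(
  plan=[0, 0, 0, -3, 0, 2.7, 30, 0, 0, 0, -2.2, 0, 2, 30, 0, 0, 0, -1, 0, 1, 30, 0, 0, 0, 0, 0, 0, 30],
)

```text
time: 7.25
tcp_pos: [0.4736, 0.1781, 0.1007]
ee_rot: [-0.333, 0.52, 0.751, 0.233]
contact_force: [-0.7, 0.8, -4.9]
opening: 0.608
gripper_force: 58.0
```

Request:
servo_tool(
  plan=[0, 0, 0, -0.8, 0, 0.7, 30, 0, 0, 0, -0.8, 0, 0.7, 30, 0, 0, 0, 0, 0, 0, 30],
)

```text
time: 7.5
tcp_pos: [0.4739, 0.1775, 0.0984]
ee_rot: [-0.333, 0.521, 0.751, 0.233]
contact_force: [-0.9, 0.1, -5.8]
opening: 0.61
gripper_force: 58.0
```

Request:
servo_tool(
  plan=[0, 0, 0, -0.8, 0, 0.7, 30, 0, 0, 0, -0.8, 0, 0.7, 30, 0, 0, 0, 0, 0, 0, 30],
)

```text
time: 7.75
tcp_pos: [0.4741, 0.1774, 0.0973]
ee_rot: [-0.333, 0.52, 0.751, 0.234]
contact_force: [-0.4, -3.1, 6.8]
opening: 0.603
gripper_force: 58.0
```

Request:
servo_tool(
  plan=[0, 0, 0, -0.5, 0, 0.4, 30, 0, 0, 0, 0, 0, 0, 30],
)

```text
time: 7.92
tcp_pos: [0.4742, 0.1774, 0.0973]
ee_rot: [-0.333, 0.52, 0.751, 0.234]
contact_force: [-0.6, -5.8, 12.8]
opening: 0.607
gripper_force: 58.0
```

Contact. Holding briefly, then releasing.

Request:
servo_tool(
  plan=[0, 0, 0, 0.4, 0, -0.3, 30, 0, 0, 0, 0, 0, 0, 30, 0, 0, 0, 0, 0, 0, 30],
  squeeze=5,
)

```text
time: 8.17
tcp_pos: [0.4745, 0.1775, 0.0971]
ee_rot: [-0.333, 0.521, 0.751, 0.234]
contact_force: [1.0, -1.3, 6.8]
opening: 0.607
gripper_force: 5.0
```

Request:
servo_tool(
  plan=[0, 0, 0, 0, 0, 0, 65, 0, 0, 0, 0, 0, 0, 75, 0, 0, 0, 0, 0, 0, 100, 0, 0, 0, 0, 0, 0, 100, 0, 0, 0, 0, 0, 0, 100],
)

```text
time: 8.58
tcp_pos: [0.4739, 0.1774, 0.0962]
ee_rot: [-0.333, 0.521, 0.751, 0.233]
contact_force: [0.4, 0.2, 0.4]
opening: 0.87
gripper_force: 0.0
```

Run:
```python
from h import *
st()
im,P=snap('scene')
tilt(P,im,(.48,.16),.09)
```

```text
t 8.58 tcp [0.4739 0.1774 0.0962] q [-0.3328  0.5207  0.7509  0.2329] F [0.4 0.2 0.4] op 0.87 g 0.0 j [-0.143  0.677  1.93   0.791  1.163 -1.066]
pale pts 119 c [0.451 0.174 0.114] zrange [0.022 0.169] n [-0.409  0.913  0.01 ] yaw 114.1 elev deg 0.6
```

Request:
servo_tool(
  plan=[0, 0, 0, 0, 0, -10, 100, 0, 0, 0, 0, 0, -35, 100, 0, 0, 0, 0, 0, -40, 100, 0, 0, 0, 0, 0, -40, 100, 0, 0, 0, 25, 0, -22, 100],
)

```text
time: 9.05
tcp_pos: [0.5075, 0.0864, 0.2141]
ee_rot: [-0.332, 0.522, 0.75, 0.233]
contact_force: [0.0, -0.1, 0.3]
opening: 1.0
gripper_force: 0.0
```

Request:
servo_tool(
  plan=[0, 0, 0, 25, 0, -22, 100, 0, -4, 0, 25, 0, -22, 100, 0, -7, 0, 0, 0, 0, 100, 0, -7, 0, 0, 0, 0, 100, 0, -7, 0, 0, 0, 0, 100],
)

```text
time: 9.47
tcp_pos: [0.5059, 0.0902, 0.2815]
ee_rot: [-0.158, 0.56, 0.805, 0.114]
contact_force: [0.1, 0.2, -0.2]
opening: 0.999
gripper_force: 0.0
```

Request:
servo_tool(
  plan=[0, -7, 0, 0, 0, 0, 100, 0, -7, 0, 0, 0, 0, 100, 0, -7, 0, 0, 0, 0, 100, 0, -7, 0, 0, 0, 0, 100, 0, 0, 0, 0, 0, 0, 100],
)

```text
time: 9.88
tcp_pos: [0.5046, 0.0926, 0.281]
ee_rot: [0.041, 0.569, 0.821, -0.025]
contact_force: [0.3, 0.4, 0.9]
opening: 0.997
gripper_force: 0.0
```

Run:
```python
from h import *
st()
im,P=snap('wrist','w3.png')
im,P=snap('scene')
tilt(P,im,(.475,.172),.09)
m=(P[...,2]>.12)&(P[...,2]<.175)&(np.hypot(P[...,0]-.475,P[...,1]-.172)<.08)
p=P[m];print(len(p),p.mean(0),p.min(0),p.max(0))
```

```text
t 9.88 tcp [0.5046 0.0926 0.281 ] q [ 0.0406  0.5689  0.821  -0.0253] F [0.3 0.4 0.9] op 0.997 g 0.0 j [ 0.101  0.257  1.75  -0.102  1.108 -0.213]
pale pts 156 c [0.452 0.174 0.111] zrange [0.021 0.169] n [-0.406  0.914  0.011] yaw 113.9 elev deg 0.6
301 [0.46650971 0.16811897 0.15208752] [0.4391631  0.14538489 0.12005395] [0.51012935 0.20227988 0.17195162]
```

View pics/w3.png

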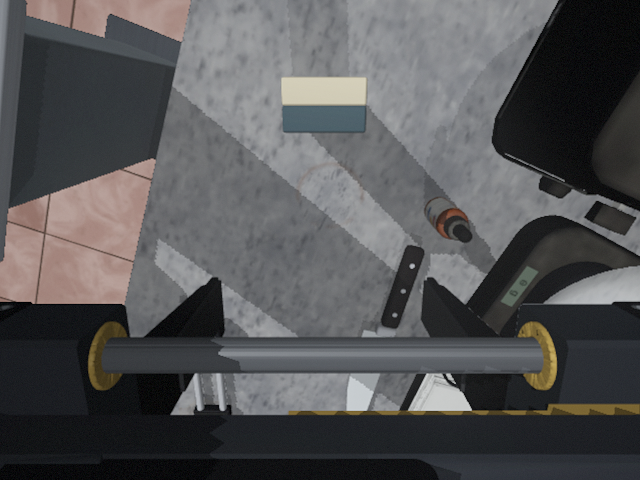

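The stone stands on end at px (282–366, 77–132), pale half to the left. I'll measure its top face.

Run:
```python
from h import *
im,P=snap('wrist'); stone(P,zlo=.155,zhi=.18,c=(.475,.172),r=.07)
```

```text
stone c 475.8 173.6 size [57.9 35.6] long axis deg 20.5 z [0.1641 0.1654 0.1666] touches border False False
```

Run:
```python
from h import *
Rt=down(20.5,-42); g=np.array([.4726,.182,.110]); z=Rt.apply([0,0,1])
to(g+.019*z-.14*z,Rt)
```

```text
t 10.03 tcp [0.5053 0.0914 0.2801] q [ 0.0361  0.57    0.8206 -0.0231] F [ 0.4  0.1 -0.4] op 0.998 g 0.0 j [ 0.094  0.259  1.748 -0.091  1.11  -0.223]
shift mm [183.4   0.7  64.8] turn deg [  0.2 -37.1  -0.1]
```

Request:
servo_tool(
  plan=[0, 0, 0, 37, 0, 0, 100, 0, 0, 0, 37, 0, 0, 100, 0, 0, 0, 37, 0, 0, 100, 0, 0, 0, 37, 0, 0, 100, 0, 0, 0, 35, 0, 0, 100],
)

```text
time: 10.45
tcp_pos: [0.4416, 0.2628, 0.2635]
ee_rot: [0.036, 0.571, 0.82, -0.024]
contact_force: [0.5, 0.1, -0.3]
opening: 0.998
gripper_force: 0.0
```

Request:
servo_tool(
  plan=[0, -7, 0, 0, 0, 0, 100, 0, -7, 0, 0, 0, 0, 100, 0, -7, 0, 0, 0, 0, 100, 0, -7, 0, 0, 0, 0, 100, 0, -7, 0, 0, 0, 0, 100],
)

```text
time: 10.87
tcp_pos: [0.4425, 0.2616, 0.2641]
ee_rot: [0.284, 0.537, 0.77, -0.196]
contact_force: [0.3, -0.5, 0.2]
opening: 0.999
gripper_force: 0.0
```

Request:
servo_tool(
  plan=[0, -2, 0, 22, 0, 24, 100, 0, 0, 0, 20, 0, 22, 100, 0, 0, 0, 0, 0, 0, 100],
)

```text
time: 11.12
tcp_pos: [0.4403, 0.262, 0.1964]
ee_rot: [0.293, 0.532, 0.766, -0.208]
contact_force: [-0.5, 0.7, 0.1]
opening: 0.997
gripper_force: 0.0
```

Run:
```python
from h import *
Rt=down(20.5,-42); g=np.array([.4726,.182,.110]); z=Rt.apply([0,0,1])
to(g+.019*z,Rt)
```

```text
t 11.12 tcp [0.4403 0.262  0.1964] q [ 0.2932  0.5324  0.7663 -0.2082] F [-0.5  0.7  0.1] op 0.997 g 0.0 j [ 0.738  0.525  1.776 -0.709  1.262  0.753]
shift mm [ -5.9   3.3 140.9] turn deg [-0.4  0.2  0.1]
```

Request:
servo_tool(
  plan=[0, 0, 0, -6, 3, 20, 100, 0, 0, 0, 0, 0, 35, 100, 0, 0, 0, 0, 0, 35, 100, 0, 0, 0, 0, 0, 30, 100, 0, 0, 0, 0, 0, 15, 100],
)

```text
time: 11.53
tcp_pos: [0.4784, 0.1726, 0.1045]
ee_rot: [0.294, 0.534, 0.765, -0.205]
contact_force: [0.7, -0.4, -0.0]
opening: 0.999
gripper_force: 0.0
```

Request:
servo_tool(
  plan=[0, 0, 0, 0, 0, 6, 100, 0, 0, 0, 0, 0, 0, 100],
)

```text
time: 11.7
tcp_pos: [0.4799, 0.1705, 0.1012]
ee_rot: [0.295, 0.534, 0.765, -0.204]
contact_force: [0.3, -0.3, 0.3]
opening: 0.999
gripper_force: 0.0
```

Run:
```python
from h import *
Rt=down(20.5,-42); g=np.array([.4726,.182,.110]); z=Rt.apply([0,0,1])
to(g+.019*z,Rt)
```

```text
t 11.7 tcp [0.4799 0.1705 0.1012] q [ 0.2952  0.5343  0.7652 -0.2045] F [ 0.3 -0.3  0.3] op 0.999 g 0.0 j [ 0.564  0.63   1.933 -0.899  0.994  0.882]
shift mm [ 4.  -2.9  3.6] turn deg [-0.1  0.1 -0.3]
```

Request:
servo_tool(
  plan=[0, 0, 0, 4, -3, 3, 100, 0, 0, 0, 0, 0, 0, 60, 0, 0, 0, 0, 0, 0, 50, 0, 0, 0, 0, 0, 0, 45, 0, 0, 0, 0, 0, 0, 30],
  squeeze=58,
)

```text
time: 12.12
tcp_pos: [0.4761, 0.1726, 0.0964]
ee_rot: [0.296, 0.533, 0.766, -0.203]
contact_force: [-0.7, -0.2, -0.0]
opening: 0.777
gripper_force: 0.0
```

Request:
servo_tool(
  plan=[0, 0, 0, 0, 0, 0, 30, 0, 0, 0, 0, 0, 0, 30, 0, 0, 0, 0, 0, 0, 30, 0, 0, 0, 0, 0, 0, 30, 0, 0, 0, 0, 0, 0, 30],
)

```text
time: 12.53
tcp_pos: [0.4761, 0.1722, 0.0961]
ee_rot: [0.296, 0.533, 0.766, -0.203]
contact_force: [-0.4, 2.0, 2.8]
opening: 0.607
gripper_force: 58.0
```

Request:
servo_tool(
  plan=[0, 0, 0, -6, 0, -7, 30, 0, 0, 0, -14, 0, -15, 30, 0, 0, 0, -20, 0, -22, 30, 0, 0, 0, -12, 0, -14, 30, 0, 4, 0, 0, 0, 0, 30],
)

```text
time: 12.95
tcp_pos: [0.4756, 0.1732, 0.176]
ee_rot: [0.269, 0.54, 0.776, -0.184]
contact_force: [-0.4, 0.2, -7.0]
opening: 0.608
gripper_force: 58.0
```

Request:
servo_tool(
  plan=[0, 7, 0, 0, 0, 0, 30, 0, 7, 0, 0, 0, 0, 30, 0, 7, 0, 0, 0, 0, 30, 0, 7, 0, 0, 0, 0, 30, 0, 7, 0, 0, 0, 0, 30],
)

```text
time: 13.37
tcp_pos: [0.4756, 0.1725, 0.1748]
ee_rot: [0.021, 0.57, 0.821, -0.011]
contact_force: [-1.0, 0.4, -6.7]
opening: 0.605
gripper_force: 58.0
```

Request:
servo_tool(
  plan=[0, 7, 0, 0, 0, 0, 30, 0, 7, 0, 0, 0, 0, 30, 0, 7, 0, 0, 0, 0, 30, 0, 7, 0, 0, 0, 0, 30, 0, 7, 0, 0, 0, 0, 30],
)

```text
time: 13.78
tcp_pos: [0.476, 0.172, 0.1749]
ee_rot: [-0.226, 0.547, 0.79, 0.161]
contact_force: [-0.6, 0.3, -7.1]
opening: 0.608
gripper_force: 58.0
```

Request:
servo_tool(
  plan=[0, 7, 0, 0, 0, 0, 30, 0, 7, 0, 0, 0, 0, 30, 0, 2, 0, 0, 0, 0, 30, 0, 0, 0, 0, 0, 0, 30, 0, 0, 0, 0, 0, 0, 30],
)

```text
time: 14.2
tcp_pos: [0.4756, 0.172, 0.1735]
ee_rot: [-0.332, 0.521, 0.751, 0.232]
contact_force: [-0.1, 0.2, -5.7]
opening: 0.611
gripper_force: 58.0
```

Run:
```python
from h import *
Rt=down(20.5,48); z=Rt.apply([0,0,1]); g=np.array([.476,.165,.029])
to(g+.019*z,Rt)
im,P=snap('scene','s4.png',crop=(200,150,400,300),scale=3)
m=(im[...,0]>110)&(im[...,0].astype(int)-im[...,2]>12)&(np.hypot(P[...,0]-.47,P[...,1]-.2)<.13)&(P[...,2]>.05)&(P[...,2]<.2)
m=cv2.erode(m.astype(np.uint8),np.ones((3,3)))>0
p=P[m];o=p.mean(0);u,s,v=np.linalg.svd(p-o);print(len(p),o,v.round(3),s)
```

```text
t 14.2 tcp [0.4756 0.172  0.1735] q [-0.3317  0.5212  0.7514  0.2318] F [-0.1  0.2 -5.7] op 0.611 g 58.0 j [-0.152  0.551  1.883  0.739  1.289 -0.941]
shift mm [-111.3   -2.5  111.2] turn deg [0.1 0.3 0.1]
413 [0.4552555  0.20993396 0.19027882] [[-0.491  0.871 -0.023]
 [ 0.87   0.491  0.037]
 [-0.043  0.002  0.999]] [0.59922179 0.34513963 0.07355109]
```

View pics/s4.png

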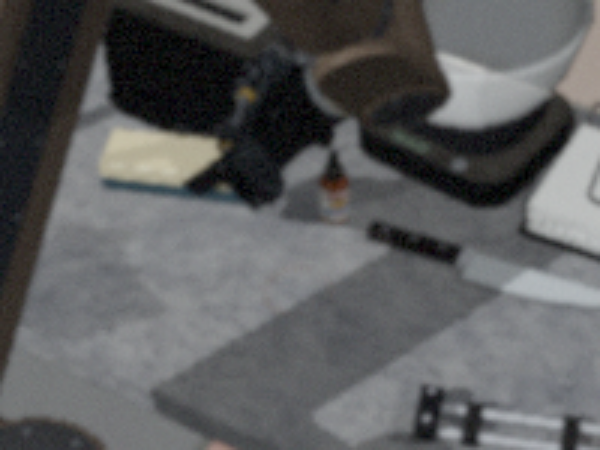

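Held level and pale side up (px 100–240, 130–190). Lowering.

Request:
servo_tool(
  plan=[0, 0, 0, -26, 0, 23.4, 30, 0, 0, 0, -26, 0, 23.4, 30, 0, 0, 0, -26, 0, 23.4, 30, 0, 0, 0, -19, 0, 17, 30, 0, 0, 0, -9, 0, 8, 30],
)

```text
time: 14.67
tcp_pos: [0.4756, 0.1728, 0.0294]
ee_rot: [-0.332, 0.52, 0.752, 0.232]
contact_force: [-0.2, 0.6, -5.5]
opening: 0.608
gripper_force: 58.0
```

Request:
servo_tool(
  plan=[0, 0, 0, -2.2, 0, 2, 30, 0, 0, 0, 0, 0, 0, 30],
)

```text
time: 14.83
tcp_pos: [0.4764, 0.1725, 0.0289]
ee_rot: [-0.332, 0.52, 0.751, 0.233]
contact_force: [0.1, -0.1, -6.4]
opening: 0.608
gripper_force: 58.0
```

Request:
servo_tool(
  plan=[0, 0, 0, -1.5, 0, 1.3, 30, 0, 0, 0, -1, 0, 0.8, 30, 0, 0, 0, 0, 0, 0, 30],
)

```text
time: 15.08
tcp_pos: [0.4768, 0.1719, 0.026]
ee_rot: [-0.332, 0.521, 0.751, 0.233]
contact_force: [0.2, 0.2, -5.4]
opening: 0.607
gripper_force: 58.0
```

Request:
servo_tool(
  plan=[0, 0, 0, -3, 0, 2.7, 30, 0, 0, 0, -2, 0, 1.8, 30, 0, 0, 0, 0, 0, 0, 30],
)

```text
time: 15.33
tcp_pos: [0.4763, 0.1718, 0.0181]
ee_rot: [-0.333, 0.521, 0.751, 0.233]
contact_force: [-1.4, -1.4, -5.8]
opening: 0.604
gripper_force: 58.0
```

Request:
servo_tool(
  plan=[0, 0, 0, -1, 0, 0.9, 30, 0, 0, 0, -1, 0, 0.9, 30, 0, 0, 0, 0, 0, 0, 30],
)

```text
time: 15.58
tcp_pos: [0.4764, 0.1719, 0.0172]
ee_rot: [-0.333, 0.52, 0.751, 0.234]
contact_force: [-1.0, -6.0, 14.3]
opening: 0.605
gripper_force: 58.0
```

Request:
servo_tool(
  plan=[0, 0, 0, -0.8, 0, 0.7, 30, 0, 0, 0, 0, 0, 0, 30],
)

```text
time: 15.75
tcp_pos: [0.4764, 0.1719, 0.017]
ee_rot: [-0.334, 0.52, 0.751, 0.234]
contact_force: [-0.6, -8.7, 23.8]
opening: 0.606
gripper_force: 58.0
```

Contact. I'll ease off, release, back out along the tool axis and turn the tool upright.

Request:
servo_tool(
  plan=[0, 0, 0, 0.8, 0, -0.7, 30, 0, 0, 0, 0.4, 0, -0.4, 30, 0, 0, 0, 0, 0, 0, 30],
  squeeze=5,
)

```text
time: 16.0
tcp_pos: [0.4764, 0.1719, 0.0168]
ee_rot: [-0.333, 0.521, 0.751, 0.233]
contact_force: [-0.7, -3.3, 6.6]
opening: 0.611
gripper_force: 5.0
```

Request:
servo_tool(
  plan=[0, 0, 0, 0, 0, 0, 70, 0, 0, 0, 0, 0, 0, 100, 0, 0, 0, 0, 0, 0, 100, 0, 0, 0, 0, 0, 0, 100, 0, 0, 0, 0, 0, 0, 100],
)

```text
time: 16.42
tcp_pos: [0.4763, 0.172, 0.0162]
ee_rot: [-0.333, 0.521, 0.751, 0.233]
contact_force: [-0.2, -0.4, -0.3]
opening: 0.9
gripper_force: 0.0
```

Request:
servo_tool(
  plan=[0, 0, 0, 10, 0, -20, 100, 0, 0, 0, 25, 0, -26, 100, 0, 0, 0, 25, 0, -26, 100, 0, 0, 0, 25, 0, -26, 100, 0, 0, 0, 25, 0, -26, 100],
)

```text
time: 16.83
tcp_pos: [0.4818, 0.1544, 0.1826]
ee_rot: [-0.333, 0.521, 0.751, 0.233]
contact_force: [0.9, 0.8, -0.3]
opening: 1.0
gripper_force: 0.0
```

Request:
servo_tool(
  plan=[0, -7, 0, 25, 0, -20, 100, 0, -7, 0, 20, 0, 0, 100, 0, -7, 0, 0, 0, 0, 100, 0, -7, 0, 0, 0, 0, 100, 0, -7, 0, 0, 0, 0, 100],
)

```text
time: 17.25
tcp_pos: [0.4765, 0.1704, 0.2274]
ee_rot: [-0.088, 0.567, 0.817, 0.066]
contact_force: [-0.2, -0.7, -1.0]
opening: 0.998
gripper_force: 0.0
```

Request:
servo_tool(
  plan=[0, -7, 0, 0, 0, 0, 100, 0, -6, 0, 0, 0, 0, 100, 0, 0, 0, 0, 0, 0, 100, 0, 0, 0, 0, 0, 0, 100],
)

```text
time: 17.58
tcp_pos: [0.4754, 0.1716, 0.2261]
ee_rot: [0.001, 0.569, 0.822, 0.002]
contact_force: [0.5, -0.3, -0.1]
opening: 1.0
gripper_force: 0.0
```

Run:
```python
from h import *
st()
im,P=snap('wrist','w5.png'); stone(P,c=(.467,.196),r=.13)
m=(im[...,0]>130)&(im[...,0].astype(int)-im[...,2]>12); print(m.sum())
```

```text
t 17.58 tcp [0.4754 0.1716 0.2261] q [5.000e-04 5.694e-01 8.221e-01 1.600e-03] F [ 0.5 -0.3 -0.1] op 1.0 g 0.0 j [ 0.215  0.307  1.833  0.002  0.998 -0.145]
stone c 471.4 184.5 size [ 58.  164.2] long axis deg 110.4 z [0.0351 0.0364 0.0376] touches border False False
35716
```

Stone lies pale side up at (0.471, 0.1845). Next I'll look at the holder from close by.

Request:
servo_tool(
  plan=[0, 0, 0, -37, -16, -3, 100, 0, 0, 0, -37, -16, -3, 100, 0, 0, 0, -37, -16, -3, 100, 0, 0, 0, -37, -16, -3, 100, 0, 0, 0, -37, -16, -3, 100],
)

```text
time: 18.05
tcp_pos: [0.4651, -0.0334, 0.2409]
ee_rot: [0.0, 0.571, 0.821, 0.002]
contact_force: [0.8, 0.2, -0.1]
opening: 1.004
gripper_force: 0.0
```

Request:
servo_tool(
  plan=[0, 0, 0, -37, -16, -3, 100, 0, 0, 0, -37, -16, -3, 100, 0, 0, 0, -37, -16, -3, 100, 0, 0, 0, -37, -16, -3, 100, 0, 0, 0, -37, -16, -3, 100],
)

```text
time: 18.47
tcp_pos: [0.4542, -0.235, 0.2558]
ee_rot: [0.001, 0.571, 0.821, 0.002]
contact_force: [1.4, 0.4, -0.4]
opening: 1.001
gripper_force: 0.0
```

Request:
servo_tool(
  plan=[0, 0, 0, 0, 0, 0, 100, 0, 0, 0, 0, 0, 0, 100],
)

```text
time: 18.63
tcp_pos: [0.4544, -0.2346, 0.2553]
ee_rot: [0.001, 0.573, 0.82, 0.002]
contact_force: [-0.4, 1.2, -0.1]
opening: 1.002
gripper_force: 0.0
```

Run:
```python
from h import *
st()
im,P=snap('wrist','w6.png')
np.savez('w6.npz',im=im,P=P)
for n in ['holder','holder_seat','lever_grip']:
    print(n,[(np.round(r['position'],4),round(r['conf'],2)) for r in env.place_of('wrist',n)])
```

```text
t 18.63 tcp [ 0.4544 -0.2346  0.2553] q [7.000e-04 5.726e-01 8.199e-01 2.200e-03] F [-0.4  1.2 -0.1] op 1.002 g 0.0 j [-0.608  0.285  1.779  0.005  1.076 -0.962]
holder [(array([ 0.4576, -0.228 , -0.0045]), 0.72)]
holder_seat []
lever_grip [(array([ 0.515 , -0.3895,  0.0647]), 0.59)]
```

View pics/w6.png

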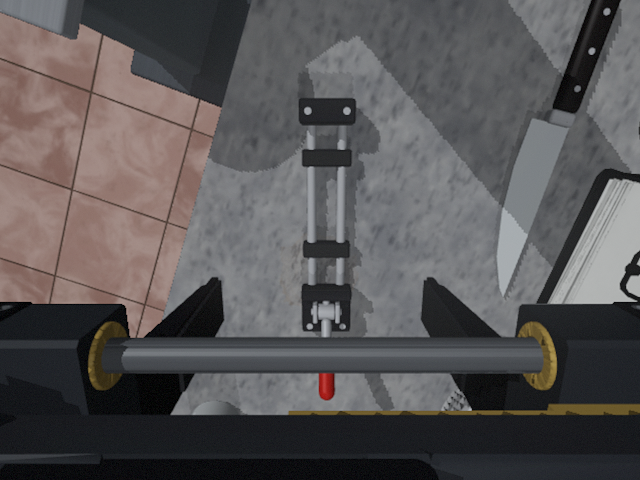

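The holder is in clear view: fixed stop at px (300–356, 98–125), saddles at rows 157 and 249, sliding stop at (302–351, 285–330), red lever below. I'll compute its frame from depth.

Run:
```python
from h import *
d=np.load('w6.npz'); P=d['P']
v,u=np.mgrid[:480,:640]
def rect(u0,u1,v0,v1,zl,zh):
    m=(u>=u0)&(u<=u1)&(v>=v0)&(v<=v1)&(P[...,2]>zl)&(P[...,2]<zh); p=P[m]
    r=cv2.minAreaRect((p[:,:2]*1000).astype(np.float32)); print(len(p),np.round(r[0],1),np.round(r[1],1),round(r[2],1),'z',p[:,2].mean().round(4)); return p,np.array(r[0])
f,fc=rect(290,366,85,135,.026,.036)
s1,c1=rect(295,360,147,168,.012,.024)
s2,c2=rect(295,360,239,260,.012,.024)
s,sc=rect(290,362,275,332,.024,.036)
ax=(c2-c1)/np.linalg.norm(c2-c1); ax2=(c2-fc)/np.linalg.norm(c2-fc); print('ax',np.degrees(np.arctan2(*ax[::-1])),np.degrees(np.arctan2(*ax2[::-1])))
a=ax2
fi=np.percentile(f[:,:2]@a*1000,[1,2,50,98,99]); si=np.percentile(s[:,:2]@a*1000,[1,2,50,99]); print(fi,si, 'perp',np.array([-a[1],a[0]])@np.c_[fc,c1,c2,sc])
x0=fi[3]+82.5; n=np.array([-a[1],a[0]]); pe=np.mean(n@np.c_[fc,c1,c2]); print('origin',a*x0+n*pe,'gap',si[1]-fi[3], 'mid saddles',(c1+c2)/2)
```

```text
1546 [ 424.9 -138. ] [55.9 25.2] 20.1 z 0.0311
931 [ 439.7 -180.1] [51.4 21.6] 20.0 z 0.0175
835 [ 473.8 -273.8] [51.1 25.4] 20.8 z 0.0171
1005 [ 494.9 -330.2] [54.4 38.5] 20.2 z 0.0311
ax -70.00910992235667 -70.17950553251634
[261.46562794 261.61548739 273.73825679 286.33333689 286.41709223] [459.40052054 459.59380403 468.93417376 494.75523735] perp [352.8940936  352.59728748 352.8940936  353.62471281]
origin [ 456.95737207 -227.35965821] gap 173.26046713904896 mid saddles [ 456.75881958 -226.95466614]
```

Request:
servo_tool(
  plan=[0, 0, 0, 38, 16, 5, 100, 0, 0, 0, 38, 16, 5, 100, 0, 0, 0, 38, 16, 5, 100, 0, 0, 0, 38, 16, 5, 100, 0, 0, 0, 38, 16, 5, 100],
)

```text
time: 19.25
tcp_pos: [0.4633, -0.0233, 0.231]
ee_rot: [0.002, 0.57, 0.822, 0.001]
contact_force: [1.5, -0.2, 0.2]
opening: 1.0
gripper_force: 0.0
```

Request:
servo_tool(
  plan=[0, 0, 0, 38, 16, 10, 100, 0, 0, 0, 38, 16, 15, 100, 0, 0, 0, 38, 16, 15, 100, 0, 0, 0, 38, 16, 15, 100, 0, 0, 0, 38, 16, 15, 100],
)

```text
time: 19.67
tcp_pos: [0.4715, 0.1738, 0.1639]
ee_rot: [0.001, 0.57, 0.822, 0.001]
contact_force: [1.3, 0.0, 0.4]
opening: 1.002
gripper_force: 0.0
```

Request:
servo_tool(
  plan=[0, 0, 0, 6, 0, 20, 100, 0, 0, 0, 0, 0, 20, 100, 0, 0, 0, 0, 0, 0, 100, 0, 0, 0, 0, 0, 0, 100],
)

```text
time: 20.0
tcp_pos: [0.4697, 0.1771, 0.1241]
ee_rot: [0.001, 0.57, 0.822, 0.0]
contact_force: [-0.7, -0.4, -0.3]
opening: 1.003
gripper_force: 0.0
```

Run:
```python
from h import *
to([.4714,.1845,.006],down(20.4))
im,P=snap('wrist'); stone(P,c=(.4714,.1845),r=.13)
```

```text
t 20.0 tcp [0.4697 0.1771 0.1241] q [8.000e-04 5.698e-01 8.218e-01 4.000e-04] F [-0.7 -0.4 -0.3] op 1.003 g 0.0 j [ 2.290e-01  4.410e-01  1.956e+00 -1.000e-03  7.430e-01 -1.280e-01]
shift mm [  6.5   4.  118.1] turn deg [0.1 0.  0.1]
stone c 470.1 188.0 size [ 58.2 157.3] long axis deg 110.3 z [0.0352 0.0364 0.0375] touches border False False
```

Request:
servo_tool(
  plan=[0, 0, 0, 6.5, 4, 35, 100, 0, 0, 0, 0, 0, 35, 100, 0, 0, 0, 0, 0, 28, 100, 0, 0, 0, 0, 0, 15, 100, 0, 0, 0, 0, 0, 5, 100],
)

```text
time: 20.47
tcp_pos: [0.4724, 0.1835, 0.0053]
ee_rot: [0.001, 0.571, 0.821, 0.001]
contact_force: [0.7, -0.2, -0.5]
opening: 1.0
gripper_force: 0.0
```

Request:
servo_tool(
  plan=[0, 0, 0, 0, 0, 0, 60, 0, 0, 0, 0, 0, 0, 50, 0, 0, 0, 0, 0, 0, 40, 0, 0, 0, 0, 0, 0, 30, 0, 0, 0, 0, 0, 0, 30],
  squeeze=45,
)

```text
time: 20.88
tcp_pos: [0.473, 0.184, 0.0073]
ee_rot: [0.002, 0.57, 0.821, 0.002]
contact_force: [-0.1, 0.6, -0.1]
opening: 0.705
gripper_force: 0.0
```

Request:
servo_tool(
  plan=[0, 0, 0, 0, 0, 0, 30, 0, 0, 0, 0, 0, 0, 30, 0, 0, 0, 0, 0, 0, 30],
)

```text
time: 21.13
tcp_pos: [0.4725, 0.1839, 0.0068]
ee_rot: [0.002, 0.571, 0.821, 0.001]
contact_force: [-0.7, -0.4, 8.4]
opening: 0.605
gripper_force: 45.0
```

Run:
```python
from h import *
to([.4714,.1845,.006],down(20.4))
to([.4584,-.2312,.1],down(20))
```

```text
t 21.13 tcp [0.4725 0.1839 0.0068] q [0.0016 0.5705 0.8213 0.0012] F [-0.7 -0.4  8.4] op 0.605 g 45.0 j [ 2.410e-01  6.480e-01  2.024e+00 -2.000e-03  4.660e-01 -1.140e-01]
shift mm [ 1.  -0.8  0.8] turn deg [0.2 0.1 0. ]
t 21.13 tcp [0.4725 0.1839 0.0068] q [0.0016 0.5705 0.8213 0.0012] F [-0.7 -0.4  8.4] op 0.605 g 45.0 j [ 2.410e-01  6.480e-01  2.024e+00 -2.000e-03  4.660e-01 -1.140e-01]
shift mm [-384.2 -157.7  -93.3] turn deg [0.2 0.1 0.4]
```

Request:
servo_tool(
  plan=[0, 0, 0, 0, 0, -10, 30, 0, 0, 0, 0, 0, -30, 30, 0, 0, 0, -20, -8, -30, 30, 0, 0, 0, -38, -16, -20, 30, 0, 0, 0, -38, -16, 0, 30],
)

```text
time: 21.55
tcp_pos: [0.4693, 0.0836, 0.0979]
ee_rot: [0.004, 0.569, 0.822, 0.003]
contact_force: [1.8, 0.4, -5.6]
opening: 0.606
gripper_force: 45.0
```

Request:
servo_tool(
  plan=[0, 0, 0, -38, -16, 0, 30, 0, 0, 0, -38, -16, 0, 30, 0, 0, 0, -38, -16, 0, 30, 0, 0, 0, -38, -16, 0, 30, 0, 0, 0, -38, -16, 0, 30],
)

```text
time: 21.97
tcp_pos: [0.4588, -0.1241, 0.0947]
ee_rot: [0.001, 0.57, 0.821, 0.001]
contact_force: [0.6, -0.1, -6.0]
opening: 0.604
gripper_force: 45.0
```

Request:
servo_tool(
  plan=[0, 0, 0, -38, -16, 0, 30, 0, 0, 0, -38, -16, 0, 30, 0, 0, 0, -21, -8, 0, 30, 0, 0, 0, 0, 0, 0, 30, 0, 0, 0, 0, 0, 0, 30],
)

```text
time: 22.38
tcp_pos: [0.4554, -0.228, 0.0943]
ee_rot: [0.001, 0.572, 0.821, 0.001]
contact_force: [-0.0, 0.9, -5.3]
opening: 0.61
gripper_force: 45.0
```

Run:
```python
from h import *
to([.4587,-.2321,.06],down(20))
im,P=snap('wrist','w7.png')
m=(P[...,2]>.095)&(P[...,2]<.145)&(np.hypot(P[...,0]-.458,P[...,1]+.23)<.14)&(im[...,0]>130)&(im[...,0].astype(int)-im[...,2]>12)
p=P[m]; r=cv2.minAreaRect((p[:,:2]*1000).astype(np.float32)); print(len(p),r,np.percentile(p[:,2],[5,50,95])); n=np.linalg.svd(p-p.mean(0),full_matrices=False)[2][2]; print(n)
```

```text
t 22.38 tcp [ 0.4554 -0.228   0.0943] q [0.001  0.5715 0.8206 0.0011] F [-0.   0.9 -5.3] op 0.61 g 45.0 j [-0.595  0.496  1.965  0.003  0.678 -0.952]
shift mm [-5.   1.6 34.3] turn deg [0.2 0.  0.3]
38362 ((444.7376708984375, -208.31149291992188), (61.64019775390625, 122.63197326660156), 20.33213233947754) [0.12290376 0.12391868 0.1249333 ]
[ 4.18486081e-04 -1.47937765e-03  9.99998818e-01]
```

Request:
servo_tool(
  plan=[0.2, 0, 0.3, -5, 1.6, 20, 30, 0, 0, 0, 0, 0, 22, 30, 0, 0, 0, 0, 0, 0, 30, 0, 0, 0, 0, 0, 0, 30],
)

```text
time: 22.77
tcp_pos: [0.4589, -0.2298, 0.052]
ee_rot: [-0.001, 0.572, 0.82, -0.0]
contact_force: [0.2, 0.3, -6.1]
opening: 0.606
gripper_force: 45.0
```

Run:
```python
from h import *
to([.4587,-.2321,.0245],down(20))
```

```text
t 22.77 tcp [ 0.4589 -0.2298  0.052 ] q [-9.000e-04  5.721e-01  8.202e-01 -3.000e-04] F [ 0.2  0.3 -6.1] op 0.606 g 45.0 j [-5.930e-01  5.720e-01  1.982e+00 -1.000e-03  5.890e-01 -9.440e-01]
shift mm [-2.1 -1.  27.5] turn deg [-0.1 -0.1  0.2]
```

Request:
servo_tool(
  plan=[0, 0, 0.2, -2, -1, 6, 30, 0, 0, 0, 0, 0, 8, 30, 0, 0, 0, 0, 0, 6, 30, 0, 0, 0, 0, 0, 3, 30, 0, 0, 0, 0, 0, 0, 30],
)

```text
time: 23.18
tcp_pos: [0.4589, -0.2333, 0.0288]
ee_rot: [0.0, 0.574, 0.819, -0.0]
contact_force: [0.3, 0.4, -5.4]
opening: 0.61
gripper_force: 45.0
```

Request:
servo_tool(
  plan=[0, 0, 0, 0, 0, 2, 30, 0, 0, 0, 0, 0, 1, 30, 0, 0, 0, 0, 0, 0, 30],
)

```text
time: 23.43
tcp_pos: [0.4592, -0.2336, 0.0263]
ee_rot: [0.001, 0.574, 0.819, -0.0]
contact_force: [-0.1, -0.6, -5.4]
opening: 0.611
gripper_force: 45.0
```

Request:
servo_tool(
  plan=[0, 0, 0, 0, 0, 1, 30, 0, 0, 0, 0, 0, 1, 30, 0, 0, 0, 0, 0, 0, 30],
)

```text
time: 23.68
tcp_pos: [0.4593, -0.2337, 0.0248]
ee_rot: [0.001, 0.574, 0.819, -0.0]
contact_force: [-2.6, 0.4, 1.6]
opening: 0.607
gripper_force: 45.0
```

Request:
servo_tool(
  plan=[0, 0, 0, 0, 0, 0.6, 30, 0, 0, 0, 0, 0, 0, 30],
)

```text
time: 23.85
tcp_pos: [0.4593, -0.2337, 0.0248]
ee_rot: [0.001, 0.574, 0.819, -0.0]
contact_force: [-4.3, 1.2, 11.1]
opening: 0.61
gripper_force: 45.0
```

Seated. Releasing and backing up, then checking.

Request:
servo_tool(
  plan=[0, 0, 0, 0, 0, -0.8, 30, 0, 0, 0, 0, 0, 0, 65, 0, 0, 0, 0, 0, 0, 80, 0, 0, 0, 0, 0, 0, 100, 0, 0, 0, 0, 0, 0, 100],
  squeeze=5,
)

```text
time: 24.27
tcp_pos: [0.4593, -0.2337, 0.0246]
ee_rot: [0.001, 0.574, 0.819, -0.0]
contact_force: [1.0, -0.1, 0.7]
opening: 0.809
gripper_force: 0.0
```

Request:
servo_tool(
  plan=[0, 0, 0, 0, 0, -10, 100, 0, 0, 0, 0, 0, -35, 100, 0, 0, 0, 0, 0, -40, 100, 0, 0, 0, 0, 0, -40, 100, 0, 0, 0, 0, 0, -40, 100],
)

```text
time: 24.68
tcp_pos: [0.4586, -0.2331, 0.1922]
ee_rot: [0.001, 0.574, 0.819, -0.0]
contact_force: [0.6, -0.5, -1.1]
opening: 0.998
gripper_force: 0.0
```

Request:
servo_tool(
  plan=[0, 0, 0, 0, 0, -40, 100, 0, 0, 0, 0, 0, 0, 100, 0, 0, 0, 0, 0, 0, 100],
)

```text
time: 24.93
tcp_pos: [0.4595, -0.2335, 0.2323]
ee_rot: [0.003, 0.574, 0.819, -0.0]
contact_force: [-1.2, -0.2, -0.0]
opening: 1.001
gripper_force: 0.0
```

```bash
cat >> h.py <<'E'
def inholder():
    im,P=snap('wrist'); o=np.array([.457,-.2274]); a=np.radians(-70); A=np.array([np.cos(a),np.sin(a)])
    stone(P,zlo=.046,zhi=.062,c=o,r=.1)
    m=(im[...,0]>120)&(im[...,1]<60)&(im[...,2]<60)&(P[...,2]>.01)&(P[...,2]<.15)&(np.hypot(*(P[...,:2]-o).transpose(2,0,1))<.3)
    p=P[m]; q=(p[:,:2]-o)@np.c_[A,[-A[1],A[0]]]*1000
    print('lever red x,y mm',np.percentile(q[:,0],[2,50,98]).round(1),np.median(q[:,1]).round(1),'z by x',[(int(x),(p[abs(q[:,0]-x)<3][:,2].mean()*1000).round(1)) for x in range(155,215,10) if (abs(q[:,0]-x)<3).any()])
    return im,P
E
python3 - <<'E'
from h import *
st(); im,P=inholder(); cv2.imwrite('pics/w8.png',im[:,:,::-1])
E
```

```text
t 24.93 tcp [ 0.4595 -0.2335  0.2323] q [ 3.000e-03  5.740e-01  8.188e-01 -3.000e-04] F [-1.2 -0.2 -0. ] op 1.001 g 0.0 j [-5.980e-01  3.140e-01  1.804e+00 -1.000e-03  1.017e+00 -9.460e-01]
stone c 458.7 -233.0 size [ 58.  164.3] long axis deg 109.9 z [0.0532 0.0544 0.0556] touches border False False
lever red x,y mm [158.3 171.4 184.9] -1.2 z by x [(155, np.float64(69.0)), (165, np.float64(73.1)), (175, np.float64(80.6)), (185, np.float64(85.7))]
```

View pics/w8.png

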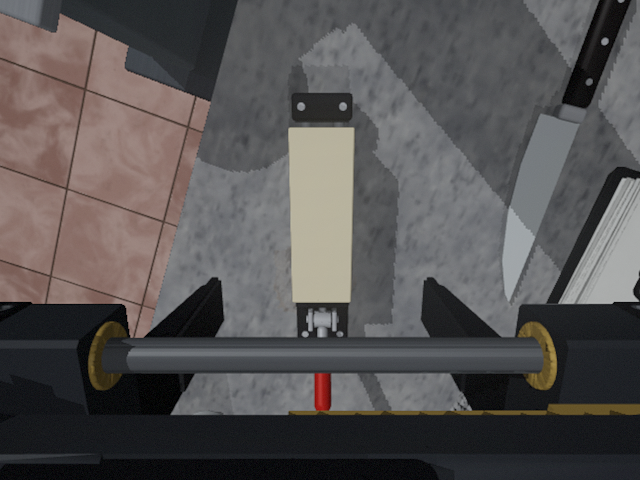

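The stone is seated pale side up between the stops (px 290–354, 127–302). Next, shut the fingers and go over the lever.

Request:
servo_tool(
  plan=[0, 0, 0, -35, 0, 0, 0, 0, 0, 0, -35, 0, 0, 0, 0, 0, 0, -35, 0, 10, 0, 0, 0, 0, -35, 0, 25, 0, 0, 0, 0, -31, 0, 35, 0],
  squeeze=20,
)

```text
time: 25.4
tcp_pos: [0.5165, -0.3922, 0.1635]
ee_rot: [0.001, 0.574, 0.819, -0.0]
contact_force: [0.5, 0.1, -0.1]
opening: 0.705
gripper_force: 0.0
```

Request:
servo_tool(
  plan=[0, 0, 0, 0, 0, 20, 0, 0, 0, 0, 0, 0, 10, 0, 0, 0, 0, 0, 0, 0, 0, 0, 0, 0, 0, 0, 0, 0, 0, 0, 0, 0, 0, 0, 0],
)

```text
time: 25.82
tcp_pos: [0.5162, -0.3896, 0.1357]
ee_rot: [0.001, 0.574, 0.819, -0.0]
contact_force: [-0.3, 0.5, -0.6]
opening: 0.355
gripper_force: 0.0
```

Run:
```python
from h import *
to([.5179,-.3947,.085],down(20))
```

```text
t 25.82 tcp [ 0.5162 -0.3896  0.1357] q [ 1.200e-03  5.738e-01  8.190e-01 -4.000e-04] F [-0.3  0.5 -0.6] op 0.355 g 0.0 j [-7.480e-01  6.020e-01  1.585e+00 -1.000e-03  9.520e-01 -1.097e+00]
shift mm [-5.2 -0.2 50.7] turn deg [ 0.   0.1 -0. ]
```

Request:
servo_tool(
  plan=[0, 0, 0, -5, 0, 0, 0, 0, 0, 0, 0, 0, 0, 0, 0, 0, 0, 0, 0, 0, 0, 0, 0, 0, 0, 0, 0, 0, 0, 0, 0, 0, 0, 0, 0],
)

```text
time: 26.23
tcp_pos: [0.5176, -0.3946, 0.1347]
ee_rot: [0.001, 0.574, 0.819, -0.0]
contact_force: [0.0, 0.1, -0.8]
opening: 0.026
gripper_force: 0.0
```

Request:
servo_tool(
  plan=[0, 0, 0, 0, 0, 20, 0, 0, 0, 0, 0, 0, 15, 0, 0, 0, 0, 0, 0, 10, 0, 0, 0, 0, -1, 0, 7, 0, 0, 0, 0, -1, 0, 7, 0],
)

```text
time: 26.65
tcp_pos: [0.5184, -0.3968, 0.0751]
ee_rot: [0.001, 0.574, 0.819, -0.0]
contact_force: [-0.4, -1.4, 3.1]
opening: 0.004
gripper_force: 0.9
```

Request:
servo_tool(
  plan=[0, 0, 0, -1, 0, 7, 0, 0, 0, 0, -1, 0, 7, 0, 0, 0, 0, -1, 0, 7, 0, 0, 0, 0, 0, 0, 6, 0, 0, 0, 0, 0, 0, 5, 0],
)

```text
time: 27.07
tcp_pos: [0.5194, -0.3997, 0.0428]
ee_rot: [0.001, 0.574, 0.819, -0.0]
contact_force: [-0.1, -1.4, 1.9]
opening: 0.003
gripper_force: 1.0
```

Request:
servo_tool(
  plan=[0, 0, 0, 0, 0, 3, 0, 0, 0, 0, 0, 0, 2, 0, 0, 0, 0, 0, 0, 1, 0, 0, 0, 0, 0, 0, 0, 0],
)

```text
time: 27.4
tcp_pos: [0.5193, -0.3995, 0.0374]
ee_rot: [0.001, 0.574, 0.819, -0.0]
contact_force: [0.5, -0.6, 0.8]
opening: 0.004
gripper_force: 0.5
```

Request:
servo_tool(
  plan=[0, 0, 0, 0, 0, 1, 0, 0, 0, 0, 0, 0, 0.5, 0, 0, 0, 0, 0, 0, 0, 0],
)

```text
time: 27.65
tcp_pos: [0.5194, -0.3996, 0.0364]
ee_rot: [0.001, 0.574, 0.819, -0.0]
contact_force: [-1.3, -1.4, 4.8]
opening: 0.006
gripper_force: 2.5
```

Request:
servo_tool(
  plan=[0, 0, 0, 0, 0, 1, 0, 0, 0, 0, 0, 0, 0.5, 0, 0, 0, 0, 0, 0, 0, 0],
)

```text
time: 27.9
tcp_pos: [0.5195, -0.3997, 0.0355]
ee_rot: [0.001, 0.574, 0.819, -0.0]
contact_force: [-2.5, -0.6, 10.7]
opening: 0.006
gripper_force: 5.1
```

Request:
servo_tool(
  plan=[0, 0, 0, 0, 0, 0.6, 0, 0, 0, 0, 0, 0, 0, 0],
)

```text
time: 28.07
tcp_pos: [0.5195, -0.3998, 0.0354]
ee_rot: [0.001, 0.574, 0.819, -0.001]
contact_force: [-2.7, 1.4, 15.2]
opening: 0.002
gripper_force: 7.3
```

Hard stop reached, so the lever is fully down. Backing off and verifying.

Request:
servo_tool(
  plan=[0, 0, 0, 0, 0, -10, 0, 0, 0, 0, 0, 0, -30, 0, 0, 0, 0, 20, 0, -40, 0, 0, 0, 0, 38, 0, -40, 0, 0, 0, 0, 38, 0, -40, 0],
)

```text
time: 28.48
tcp_pos: [0.4926, -0.327, 0.1725]
ee_rot: [0.0, 0.574, 0.819, -0.0]
contact_force: [-0.2, -0.3, -0.2]
opening: 0.006
gripper_force: 0.0
```

Request:
servo_tool(
  plan=[0, 0, 0, 38, 0, -30, 60, 0, 0, 0, 38, 0, 0, 100, 0, 0, 0, 0, 0, 0, 100, 0, 0, 0, 0, 0, 0, 100, 0, 0, 0, 0, 0, 0, 100],
)

```text
time: 28.9
tcp_pos: [0.4695, -0.2615, 0.1973]
ee_rot: [0.001, 0.574, 0.819, -0.0]
contact_force: [1.0, -0.1, 0.7]
opening: 0.299
gripper_force: 0.0
```

Request:
servo_tool(
  plan=[0, 0, 0, 0, 0, 0, 100, 0, 0, 0, 0, 0, 0, 100, 0, 0, 0, 0, 0, 0, 100, 0, 0, 0, 0, 0, 0, 100, 0, 0, 0, 0, 0, 0, 100],
)

```text
time: 29.32
tcp_pos: [0.4692, -0.2617, 0.1968]
ee_rot: [0.0, 0.574, 0.819, -0.0]
contact_force: [0.5, -0.1, -0.6]
opening: 0.65
gripper_force: 0.0
```

Run:
```python
from h import *
st(); im,P=inholder(); cv2.imwrite('pics/w9.png',im[:,:,::-1])
```

```text
t 29.32 tcp [ 0.4692 -0.2617  0.1968] q [ 2.000e-04  5.743e-01  8.187e-01 -4.000e-04] F [ 0.5 -0.1 -0.6] op 0.65 g 0.0 j [-6.310e-01  3.870e-01  1.796e+00 -1.000e-03  9.580e-01 -9.780e-01]
stone c 456.5 -227.7 size [ 58.2 164.3] long axis deg 110.1 z [0.0532 0.0544 0.0556] touches border False False
lever red x,y mm [183.7 193.9 204.8] -1.3 z by x [(185, np.float64(37.0)), (195, np.float64(36.7)), (205, np.float64(36.5))]
```

View pics/w9.png

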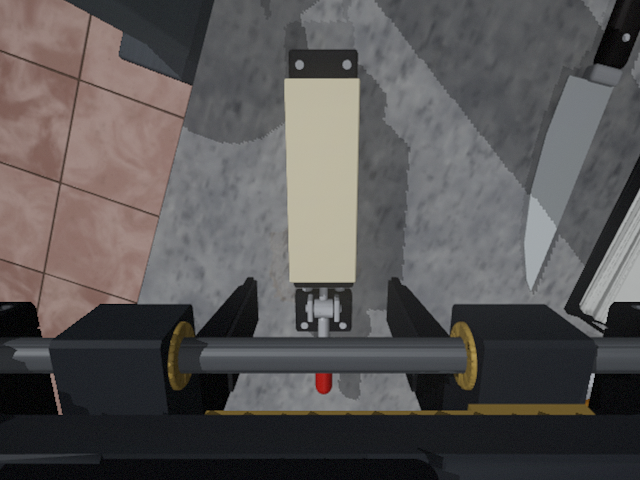

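The picture shows the stone clamped against both stops (px 285–358, 78–282). Its centre is within 1 mm of the seat, and the lever is level at z = 37 mm.

```bash
python3 -c "
from workcell import env; print(env.sign_off())"
```

```text
the job is handed in; nothing more can be done
None
```

The stone was turned over in two quarter turns and is clamped in the holder, pale side up, centred to within about 1 mm with the lever level; I handed the job in at about 29 s, never moved near the bottles, and got no verdict back.

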